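Hang the shallow caps pail on the bench rail

ROBOT

A 7-joint arm with a two-finger parallel gripper is mounted at the origin on a cart in front of the work surface, level with it; the furniture and walls round the work are solid. World frame = base frame: x ahead of the robot, y to its left, z up, the work surface at z = 0. Lengths are in m, angles in rad, forces in N, time in s.
With the tool pointing down it reaches from about 0.4 to 0.925 m from the base axis. Payload 5.6 kg.
Tool frame: the origin (TCP) lies at the very end of the fingers, on their centre line; the grasp point (between the pads) lies 19 mm behind it; z points along the fingers, y is the line along which they close (so a half turn about z gives the same grasp; the last joint's range is limited). The gripper opens to 85 mm and grips with 20 to 120 N. Pads are 22 mm wide; open, the fingers measure 114 mm over their backs; the gripper's body (76 mm by 85 mm) begins 54 mm behind the grasp point. The pads swing forward as they close: fully open they stand 13 mm farther back than shut.
Start: joints at [-1.32, 0.468, -0.012, 1.603, 0.006, 1.071, -0.056], TCP at [0.188, 0.622, 0.2] pointing down, gripper open.
Joint ranges: [-2.53, 2.53], [-0.31, 2.02], [-1.57, 1.55], [0.28, 2.44], [-1.29, 4.43], [0.15, 1.84], [-2.92, 2.92]. Speed limits (rad/s): [2.57, 2.57, 3.14, 3.14, 3.14, 3.14, 3.14].

INTERFACE

Orientations are given as a unit quaternion [w, x, y, z].
In Python, from bench import robot gives the robot as it stands.
- The arm moves only by the shell command python3 -m jog 'ROWS' [FORCE]. ROWS is JSON, a list that holds one entry, the list of rows, each a list of 5 numbers: the opening, from 0 (shut) to 1 (fully open), then the shift along the world's x, y, z in mm, then the turn about the world's z in units of 5 degrees (1.0 is 5 degrees). A call has 1 to 12 rows; each row shifts and turns the commanded pose from where the row before left it; what a row does not reach is not made up. A row lasts 1/8 s, in which the tool goes at most 62.5 mm and 10.7 degrees, less where a joint would pass 70% of its speed; a pose out of reach is approached as far as the arm can. A call with a gripper value outside its range is refused whole. The fingers move at their own pace and stop on an object; FORCE is the grip in N (left out, the last holds). Time passes only in rows, so rows that do not move let the fingers close. It gives the time, the measured TCP pose, the force, the opening and the grip force at its end, in the units of the state.
- robot.observe(): the state, without advancing time (a new reading comes with each control period).
- robot.get_image(name): name is "side" or "top" or "wrist"; returns the picture (480x640x3 uint8, red, green, blue); there is no depth.
- robot.calibration(name): a dict with "fx", "fy", "cx", "cy" (pixels), "rvec" (rotation vector, rad) and "tvec" (3), from world to camera coordinates, as OpenCV has them. Camera axes: x right, y down, z forward; pixel columns grow to the right and rows downward; lengths in m; the calibration is good to about 2 mm. The wrist camera is an equidistant fisheye: a pixel r from the principal point sees the ray r / f radians off the axis. A picture is of the moment at which its call begins: read the wrist's pose just before it. calibration takes no time and is no camera call; for the wrist camera it gives the pose at the moment of the call.
- robot.close_job(): hands the job in; it is judged then, once.
The state is a dict: "t": time; "qpos": joint angles; "dq": joint speeds; "effort": joint torques, N m; "position": TCP position; "tcp_rot": TCP orientation; "contact_force": force on the tool from outside, world axes, zero at the start; "wrist_torque": the same for the moment, N m; "gripper_width": opening from 0.0 (shut) to 1.0 (fully open); "grip_force": force on a finger pad.
Only numpy, scipy, OpenCV 4.12 (cv2) and the standard library are available. Lean on these libraries where they do the work, as an engineer would, in place of code of your own. Each camera call takes 0.05 s, during which the arm holds its last target. There are 200 camera calls.

TASK

Hook the steel S-hook over the upper bar of the rail stand, between the posts, with its lower curl towards the robot, and let go of it. Then hang the shallow one of the two pails by its bail from the hook's lower curl, so that it hangs free and still. Leave the deep pail where it stands: it is too tall to hang there.

Things in the scene. Friction and masses are not known exactly. Their poses are not given: they have to be found in the camera images.
- rail_stand: Grey rail stand fixed to the bench (all in mm). Origin on the bench under the middle of the upper bar; y along the bars, z up, -x faces the robot. Upper bar (the rail): diameter 16, axis at x 0, z 222. Lower bar: diameter 12, axis at x -12, z 154; the hung hook's stem swings to lean on it, tilting the hook up to 10 degrees. Posts 40 x 10 at y -110 and 110, 234 high. Foot plate 8 thick.
- s_hook: Steel-strip S-hook, 36 wide in y, loose on its lower arm (mm). Origin: underside, below the rail's place in the upper curl. Grip block x -19..3, z 100..140, 30 wide. Upper curl open below: inner faces x -23, x 13 (back leg, down to z 52), inner top z 95; just hung, origin at z 135 over the stand's x 0. Lower curl to -x: arm's top z 5, gusset behind x -50, upturned tip x -115..-110, top z 30. 0.16 kg
- shallow_pail: Shallow grey open pail, 70 x 70 mm, walls 45 high, loose on the bench. Origin: centre of the underside, z up. Rigid steel bail in its y-z plane: round bar along y, diameter 8, z 105..113, at x 0. Window below the bar: 60 high, 70 wide, open along x, for the hook's tip (either way round). Above the bar a neck 8 x 20, then a black grip block 18 x 30 (x, y), z 135..169. Mass about 0.13 kg.
- deep_pail: Deep pail, a bystander that stays: same plan, material, bail and grip but walls 95 high (bar underside at 155, grip block z 185..219). Origin: centre of the underside.
Things that resemble listed ones, but are neither listed nor needed, are in the scene too. What is shaped like the shallow_pail but green is not meant.

How it is judged:
On the way, in this order (a step that is already met when the one before it is completed fails the run):
1. the S-hook hangs on the stand's upper bar, released, the pail not yet on it (x of s_hook in the frame of rail_stand between -0.03 and 0.035 m and y of s_hook in the frame of rail_stand between -0.085 and 0.085 m and height (world z) of s_hook between 0.117 and 0.153 m and angle between s_hook's own z axis and vertical below 0.35 rad and contact force between s_hook and rail_stand above 0.4 N and contact force between the fingers and s_hook below 0.1 N and contact force between shallow_pail and s_hook below 0.05 N), for 0.2 s.
2. the shallow pail hangs by its bail from the hook's lower curl, released (x of s_hook in the frame of rail_stand between -0.03 and 0.035 m and y of s_hook in the frame of rail_stand between -0.085 and 0.085 m and height (world z) of s_hook between 0.117 and 0.153 m and angle between s_hook's own z axis and vertical below 0.35 rad and contact force between s_hook and rail_stand above 0.4 N and contact force between the fingers and s_hook below 0.1 N and x of shallow_pail in the frame of rail_stand below -0.02 m and x of shallow_pail in the frame of s_hook between -0.14 and -0.01 m and y of shallow_pail in the frame of s_hook between -0.025 and 0.025 m and z of shallow_pail in the frame of s_hook between -0.13 and -0.07 m and height (world z) of shallow_pail above 0.011 m and angle between shallow_pail's own z axis and vertical below 0.26 rad and contact force between shallow_pail and s_hook above 0.4 N and contact force between the fingers and shallow_pail below 0.1 N), for 0.2 s.
At the end, for the whole second after the job is handed in: The S-hook hangs on the upper bar within 85 mm of its middle, tilted under 20 degrees; the shallow pail hangs by its bail on the hook's lower arm (within 25 mm sideways), tilted under 15 degrees, more than 11 mm above the bench; both let go and still (under 0.05 m/s) (all of step 2 and linear speed of each of shallow_pail, s_hook below 0.05 m/s); the robot touches nothing.
It fails at once if the deep pail is moved by more than 30 mm (distance of deep_pail from where it was at the start of the episode above 0.03 m).
It also fails if it takes over 72 s, if anything falls off the work surface, if the arm or the gripper's body presses on something with over 40 N, if the wrist force passes 120 N, or if a joint passes its speed limit or range.

## Working session

There is one attempt and no reset: what is moved stays moved. The work goes in short steps, Python scripts to look and compute and a shell command to move; the robot and the scene stay as the last step left them, time stands still between calls to the robot, and variables do not carry over. Pictures are saved under pics/ and viewed, at most 10 in all, crops included, and the job is handed in when it is done.

```bash
mkdir -p pics; ls
cat > h.py <<'E'
from bench import robot
import numpy as np, cv2
def save(n,f):
    im=robot.get_image(n); cv2.imwrite('pics/'+f+'.png',im[:,:,::-1]); return im
def cal(n):
    c=robot.calibration(n); R=cv2.Rodrigues(np.array(c['rvec'],float))[0]; return c,R,np.array(c['tvec'],float)
def ray(n,u,v):
    c,R,t=cal(n); d=R.T@np.array([(u-c['cx'])/c['fx'],(v-c['cy'])/c['fy'],1]); return -R.T@t,d
def onz(n,u,v,z):
    o,d=ray(n,u,v); return np.round(o+d*(z-o[2])/d[2],4)
def tri(a,b):
    (o1,d1),(o2,d2)=ray(*a),ray(*b); A=np.stack([d1,-d2],1); s=np.linalg.lstsq(A,o2-o1,rcond=None)[0]
    p,q=o1+s[0]*d1,o2+s[1]*d2; return np.round((p+q)/2,4),np.round(np.linalg.norm(p-q),4)
def proj(n,P):
    c,R,t=cal(n); p=(R@np.atleast_2d(P).T).T+t; return np.round(np.c_[p[:,0]/p[:,2]*c['fx']+c['cx'],p[:,1]/p[:,2]*c['fy']+c['cy']],1)
E
python3 - <<'E'
from h import *
for n in('top','side'):
    save(n,n+'0'); o,d=ray(n,320,240); print(n,o,d)
s=robot.observe(); print(s)
E
```

```text
pics
top [ 0.43174518 -0.02376114  1.78550819] [ 0.07507793  0.01071124 -0.99712785]
side [1.32459804 0.59061468 1.62121046] [-0.39342452 -0.31556533 -0.86369638]
{'t': 0.1, 'qpos': array([-1.31999478,  0.46830028, -0.01158056,  1.60354689,  0.00600725,
        1.0714216 , -0.05632227]), 'dq': array([ 0.00059471, -0.00195066, -0.00048662, -0.00058123,  0.00174865,
       -0.00025141, -0.00012751]), 'effort': array([ 6.79753848e-04, -5.33516514e+01,  2.13266141e-02, -2.51965964e+01,
        1.14595372e-02,  4.25796490e-03,  1.17084292e-05]), 'position': array([0.18815391, 0.62157946, 0.19932003]), 'tcp_rot': array([-5.34295755e-05,  1.46423911e-01,  9.89221595e-01, -8.19339296e-04]), 'contact_force': array([0.65646191, 0.11675276, 0.44112552]), 'wrist_torque': array([-0.00217949, -0.03195263, -0.02128681]), 'grip_force': 0.0, 'gripper_width': 1.0010074961561954}
```

View pics/top0.png

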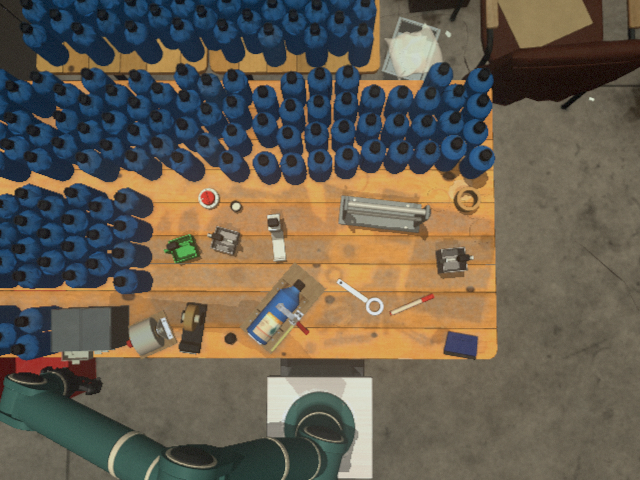

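View pics/side0.png

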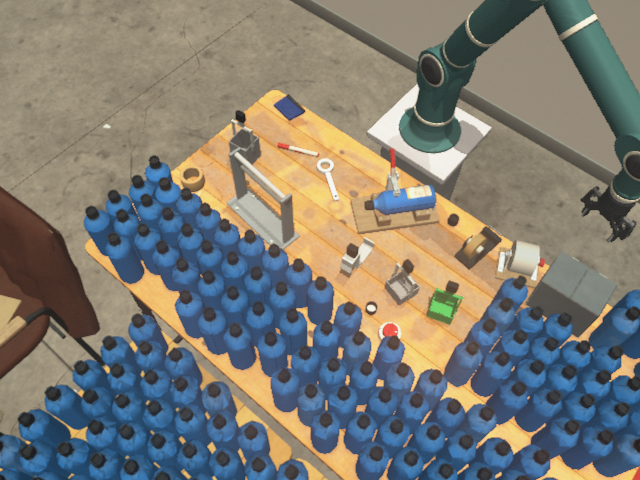

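The top view shows the stand at (385,213), the hook at (277,237), the grey shallow pail at (225,240), the green one at (183,248) and the deep pail at (453,261). In the side view the stand is at (263,200), the hook at (355,257), the shallow pail at (403,285) and the deep pail at (244,145). I'll zoom in on these.

Run:
```python
import cv2
t=cv2.imread('pics/top0.png');s=cv2.imread('pics/side0.png')
a=cv2.resize(t[185:285,200:300],None,fx=4,fy=4,interpolation=cv2.INTER_CUBIC)
b=cv2.resize(s[225:325,325:425],None,fx=4,fy=4,interpolation=cv2.INTER_CUBIC)
cv2.imwrite('pics/z1.png',cv2.hconcat([a,b]))
a=cv2.resize(t[180:290,330:480],None,fx=2.6,fy=2.6,interpolation=cv2.INTER_CUBIC)
b=cv2.resize(s[100:260,210:310],None,fx=3.5,fy=3.5,interpolation=cv2.INTER_CUBIC)
a=cv2.copyMakeBorder(a,0,560-a.shape[0],0,0,0)
cv2.imwrite('pics/z2.png',cv2.hconcat([a,b]))
```

```text
(no output)
```

View pics/z1.png

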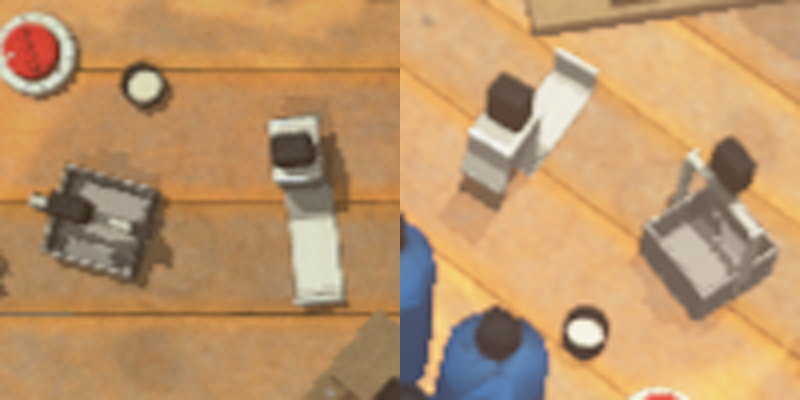

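View pics/z2.png

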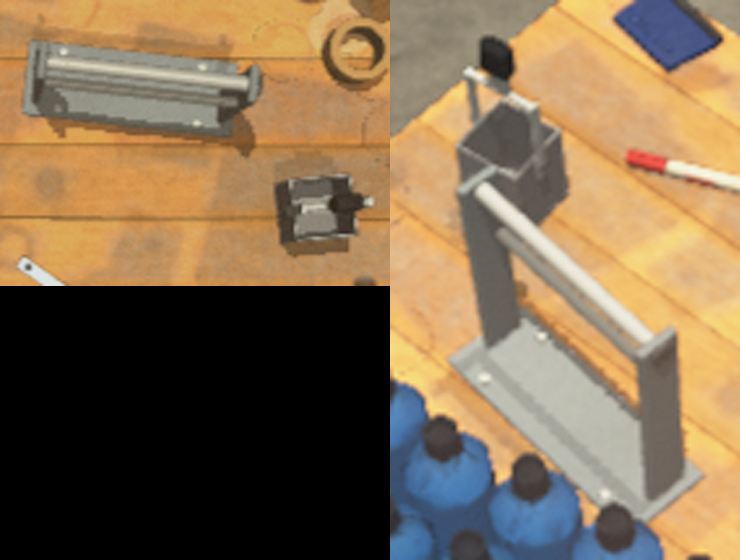

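The zooms show the following:
- **Hook:** black block at top (273,222), tip down towards the robot at top (280,260).
- **Shallow pail:** bail roughly along y, with its grip at top (217,237).
- **Bar:** ends at top (348.5,205.5) and (426,214).
- **Deep pail:** close to the stand's right end.

Run:
```python
from h import *
T=cv2.imread('pics/top0.png');S=cv2.imread('pics/side0.png')
def blob(im,x0,y0,x1,y1,thr=75):
    m=(im[y0:y1,x0:x1].max(2)<thr).astype(np.uint8)
    n,l,st,c=cv2.connectedComponentsWithStats(m); k=1+np.argmax(st[1:,4])
    pts=np.argwhere(l==k)[:,::-1].astype(np.float32)
    return c[k]+[x0,y0],st[k],cv2.minAreaRect(pts)
B={'hook':((262,212,286,235),(342,238,365,260)),'pail':((208,228,228,246),(399,255,418,280)),'deep':((452,245,478,270),(230,108,248,128))}
for k,(a,b) in B.items():
    A=blob(T,*a);C=blob(S,*b);print(k,A[0],A[1][:5],A[2],C[0],C[1][:5]);print('  tri',tri(('top',*A[0]),('side',*C[0])))
l=onz('top',348.5,205.4,.226);r=onz('top',426.2,213.8,.226);print('bar',l,r,np.linalg.norm(l-r),(l+r)/2,np.degrees(np.arctan2(*(-(l-r)[:2]*[1,-1])[[0,1]])))
q=lambda x,y:(210+x/3.5-390/3.5,100+y/3.5)
print('post tops side', [onz('side',*q(*p),.234) for p in((465,190),(492,172),(642,350),(672,334))])
f=lambda x,y:(200+x/4,185+y/4)
for p,z in(((270,122),.1),((318,117),.1),((275,180),.1),((322,178),.1),((296,303),.0),((345,303),.0),((294,293),.03),((342,291),.03)):print('hook',p,onz('top',*f(*p),z))
g=lambda x,y:(325+(x-400)/4,225+y/4)
for p,z in(((560,50),.03),((597,74),.03)):print('hook side tip',onz('side',*g(*p),z))
for p in((68,166),(158,188),(133,278),(45,248)):print('pail rim',onz('top',*f(*p),.045))
for p in((642,240),(695,180),(777,250),(700,305)):print('pail rim side',onz('side',*g(*p),.045))
for p in((36,202),(130,226)):print('bail top',onz('top',*f(*p),.113))
for p in((697,155),(757,232)):print('bail side',onz('side',*g(*p),.113))
```

```text
Traceback (most recent call last):
ValueError: attempt to get argmax of an empty sequence
```

```bash
cat > m.py <<'E'
from h import *
T=cv2.imread('pics/top0.png');S=cv2.imread('pics/side0.png')
def blob(im,x0,y0,x1,y1):
    g=im[y0:y1,x0:x1].max(2); thr=int(g.min())+28
    m=(g<thr).astype(np.uint8)
    n,l,st,c=cv2.connectedComponentsWithStats(m); k=1+np.argmax(st[1:,4])
    pts=np.argwhere(l==k)[:,::-1].astype(np.float32)
    return c[k]+[x0,y0],list(map(int,st[k]))+[thr],cv2.minAreaRect(pts)[1:]
B={'hook':((262,212,286,235),(342,238,365,260)),'pail':((208,228,228,246),(399,255,418,280)),'deep':((452,245,478,270),(230,108,248,128))}
for k,(a,b) in B.items():
    A=blob(T,*a);C=blob(S,*b);print(k,A,C);print('  tri',tri(('top',*A[0]),('side',*C[0])))
l=onz('top',348.5,205.4,.226);r=onz('top',426.2,213.8,.226);print('bar',l,r,np.linalg.norm(l-r),(l+r)/2)
q=lambda x,y:(210+x/3.5-390/3.5,100+y/3.5)
print('post tops side', [onz('side',*q(*p),.234) for p in((465,190),(492,172),(642,350),(672,334))])
f=lambda x,y:(200+x/4,185+y/4)
for p,z in(((270,122),.1),((318,117),.1),((275,180),.1),((322,178),.1),((296,303),.0),((345,303),.0),((294,293),.03),((342,291),.03)):print('hook',p,onz('top',*f(*p),z))
g=lambda x,y:(325+(x-400)/4,225+y/4)
for p,z in(((560,50),.03),((597,74),.03)):print('hook side tip',onz('side',*g(*p),z))
for p in((68,166),(158,188),(133,278),(45,248)):print('pail rim',onz('top',*f(*p),.045))
for p in((642,240),(695,180),(777,250),(700,305)):print('pail rim side',onz('side',*g(*p),.045))
for p in((36,202),(130,226)):print('bail top',onz('top',*f(*p),.113))
for p in((697,155),(757,232)):print('bail side',onz('side',*g(*p),.113))
E
python3 m.py
```

```text
hook (array([272.82278481, 222.4556962 ]), [6, 7, 11, 8, 79, 90], ((7.0, 10.0), 90.0)) (array([352.04347826, 250.46956522]), [5, 6, 11, 14, 115, 116], ((11.180339813232422, 10.733125686645508), 26.56505012512207))
  tri (array([0.6075, 0.1315, 0.1179]), np.float64(0.0014))
pail (array([216.44210526, 236.69473684]), [3, 0, 12, 18, 95, 87], ((16.49661636352539, 11.039091110229492), 82.87498474121094)) (array([407.60194175, 266.39805825]), [4, 5, 11, 14, 103, 115], ((11.31370735168457, 9.899495124816895), 45.0))
  tri (array([0.5633, 0.2878, 0.1506]), np.float64(0.0006))
deep (array([462.06097561, 258.6402439 ]), [5, 4, 13, 21, 164, 74], ((12.0, 20.0), 0.0)) (array([239.93902439, 116.37804878]), [6, 3, 9, 12, 82, 63], ((11.0, 8.0), 90.0))
  tri (array([ 0.5017, -0.3954,  0.2005]), np.float64(0.002))
bar [ 0.6434 -0.0839  0.226 ] [ 0.6209 -0.2939  0.226 ] 0.21120191760493084 [ 0.63215 -0.1889   0.226  ]
post tops side [array([ 0.6405, -0.2919,  0.234 ]), array([ 0.6126, -0.2883,  0.234 ]), array([ 0.6635, -0.0767,  0.234 ]), array([ 0.6369, -0.0689,  0.234 ])]
hook (270, 122) [0.6302 0.1484 0.1   ]
hook (318, 117) [0.634  0.1132 0.1   ]
hook (275, 180) [0.5876 0.1443 0.1   ]
hook (322, 178) [0.5891 0.1099 0.1   ]
hook (296, 303) [0.5016 0.1371 0.    ]
hook (345, 303) [0.5018 0.0993 0.    ]
hook (294, 293) [0.508  0.1359 0.03  ]
hook (342, 291) [0.5097 0.0995 0.03  ]
hook side tip [0.5045 0.107  0.03  ]
hook side tip [0.5029 0.1411 0.03  ]
pail rim [0.6029 0.3065 0.045 ]
pail rim [0.5864 0.2381 0.045 ]
pail rim [0.5183 0.256  0.045 ]
pail rim [0.5408 0.3228 0.045 ]
pail rim side [0.5986 0.2534 0.045 ]
pail rim side [0.5348 0.2536 0.045 ]
pail rim side [0.5421 0.3317 0.045 ]
pail rim side [0.6127 0.3151 0.045 ]
bail top [0.5699 0.3164 0.113 ]
bail top [0.5526 0.2478 0.113 ]
bail side [0.5521 0.2575 0.113 ]
bail side [0.5736 0.3244 0.113 ]
```

Triangulated positions match the sizes given:

| Thing | Position (m) | Yaw |
|---|---|---|
| Hook block | (0.608, 0.130), z≈0.118 | ≈ +6° |
| Stand middle | ≈ (0.635, -0.185) | ≈ -6.2° |
| Pail block | (0.563, 0.288), z≈0.151 | ≈ -15.5° |

Next I move above the hook.

```bash
python3 -m jog '[[[1,0,0,60,0],[1,38,-45,0,0.42],[1,38,-45,0,0.42],[1,38,-45,0,0.42],[1,38,-45,0,0.42],[1,38,-45,0,0.42],[1,38,-45,0,0.42],[1,38,-45,0,0.42],[1,38,-45,0,0.42],[1,38,-45,0,0.42],[1,38,-45,0,0.42],[1,38,-40,0,0.4]]]' 60; python3 -m jog '[[[1,0,0,0,0],[1,0,0,0,0]]]'
python3 - <<'E'
from h import *
from scipy.spatial.transform import Rotation as Ro
s=robot.observe();q=s['tcp_rot'];y=Ro.from_quat(np.r_[q[1:],q[0]]).apply([0,1,0]);print(s['position'],np.degrees(np.arctan2(y[1],y[0])),s['contact_force'])
im=save('wrist','w1');print(robot.calibration('wrist'))
E
```

```text
t: 1.6
position: [0.6071, 0.1302, 0.2599]
tcp_rot: [-0.0, -0.054, 0.999, -0.0]
contact_force: [0.9, 0.8, 0.4]
gripper_width: 0.998
grip_force: 0.0
t: 1.85
position: [0.6057, 0.1326, 0.2595]
tcp_rot: [-0.001, -0.054, 0.999, 0.0]
contact_force: [-0.6, 0.5, -0.3]
gripper_width: 1.0
grip_force: 0.0
[0.60568463 0.13256257 0.25953846] 96.15468722116778 [-0.56780123  0.48693937 -0.27224475]
{'fx': 371.64829954431775, 'fy': 371.64829954431775, 'cx': 321.17269070248017, 'cy': 239.87109751442568, 'rvec': array([-1.96267087, -2.18892326, -0.30924258]), 'tvec': array([-0.06720136, -0.64418603,  0.26594614])}
```

View pics/w1.png

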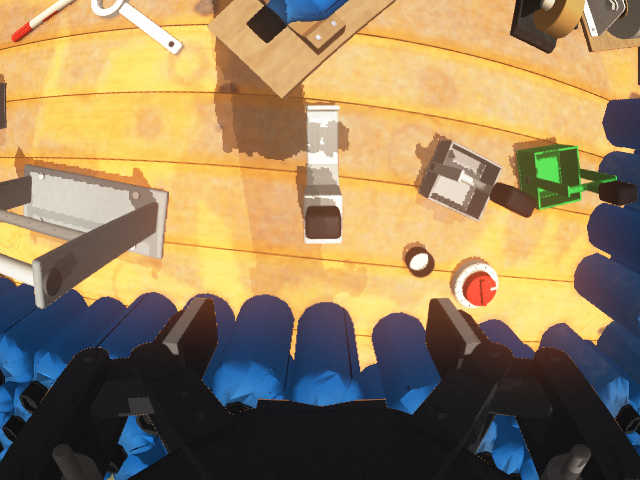

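The wrist view shows the hook block as the dark patch at (306..340, 205..238), the tip edge at (307..338,105), and the pail grip at (513,198) with its rim corners. I cast these fisheye rays as a cross-check.

```bash
cat >> h.py <<'E'
def won(u,v,z,c=None):
    c=c or robot.calibration('wrist'); R=cv2.Rodrigues(np.array(c['rvec'],float))[0]; t=np.array(c['tvec'],float)
    p=np.array([u-c['cx'],v-c['cy']])/c['fx']; th=np.linalg.norm(p); d=R.T@np.r_[np.sin(th)*p/th,np.cos(th)]; o=-R.T@t
    return np.round(o+d*(z-o[2])/d[2],4)
E
python3 - <<'E'
from h import *
im=cv2.imread('pics/w1.png'); g=im[195:250,295:350].max(2); m=(g<80); p=np.argwhere(m)[:,::-1]+[295,195]; print(p.min(0),p.max(0),p.mean(0))
g2=im[200:245,323].max(1); print(g2)
print('tip',won(307,105,.03),won(338,105,.03))
for q in((304,243),(342,243)): print('curl far',won(*q,.1))
print('block mid rows',[(v,won(323,v,.14)) for v in(206,222,238)])
print('pail rim',[won(*q,.045) for q in((438,143),(500,160),(483,219),(421,196))], 'bail ends', won(448,172,.113),won(497,188,.113))
print('rail foot', won(30,168,.008),won(168,193,.008),won(162,257,.008))
E
```

```text
Traceback (most recent call last):
ValueError: zero-size array to reduction operation minimum which has no identity
```

Run:
```python
from h import *
im=cv2.imread('pics/w1.png'); g2=im[200:245,323].max(1); print(g2)
m=im[200:242,300:345].max(2)<125; p=np.argwhere(m)[:,::-1]+[300,200]; print(len(p),p.min(0),p.max(0),p.mean(0))
print('tip',won(307,105,.03),won(338,105,.03))
for q in((304,243),(342,243)): print('curl far',won(*q,.1))
print('block mid rows',[(v,won(323,v,.14)) for v in(206,222,238)])
print('pail rim',[won(*q,.045) for q in((438,143),(500,160),(483,219),(421,196))], 'bail ends', won(448,172,.113),won(497,188,.113))
print('rail foot', won(30,168,.008),won(168,193,.008),won(162,257,.008))
```

```text
[197 197 196 198 198 167 111  91  90  89  92  93  91  91  91  96  98 103
 109 111 112 109 112 110 113 110 110 110 110 108 111 112 111 111 110 109
 108 106 126 242 252 252 252 252 251]
1090 [305 206] [340 238] [322.58073394 221.79816514]
tip [0.5033 0.1075 0.03  ] [0.4997 0.1403 0.03  ]
curl far [0.6352 0.1209 0.1   ]
curl far [0.6313 0.1562 0.1   ]
block mid rows [(206, array([0.5907, 0.1336, 0.14  ])), (222, array([0.6039, 0.135 , 0.14  ])), (238, array([0.6173, 0.1365, 0.14  ]))]
pail rim [array([0.5256, 0.2506, 0.045 ]), array([0.5314, 0.3281, 0.045 ]), array([0.6013, 0.3197, 0.045 ]), array([0.5853, 0.2403, 0.045 ])] bail ends [0.5515 0.2421 0.113 ] [0.5585 0.2944 0.113 ]
rail foot [ 0.5953 -0.2879  0.008 ] [ 0.6177 -0.0532  0.008 ] [ 0.7017 -0.0618  0.008 ]
```

```bash
python3 -m jog '[[[1,2,2,-50,0],[1,0,0,-50,0],[1,0,0,-30,0],[1,0,0,-20,0],[0.6,0,0,0,0],[0.2,0,0,0,0],[0,0,0,0,0],[0,0,0,0,0],[0,0,0,0,0]]]' 60
```

```text
t: 3.02
position: [0.6085, 0.1342, 0.1107]
tcp_rot: [0.0, -0.054, 0.999, 0.0]
contact_force: [0.2, -0.5, 0.0]
gripper_width: -0.002
grip_force: 0.0
```

The gripper shut on nothing, so I take another look.

Run:
```python
from h import *
t=save('top','top1');s=save('side','side1');w=save('wrist','w2')
a=cv2.resize(t[185:285,210:310],None,fx=3,fy=3);b=cv2.resize(s[205:305,305:405],None,fx=3,fy=3)
c=cv2.resize(w[150:480,160:490],(500,500))
r=cv2.vconcat([a,b])[:600]; c=cv2.copyMakeBorder(c,0,100,0,0,0); cv2.imwrite('pics/z3.png',cv2.hconcat([r,c])[:,:,::-1])
```

```text
(no output)
```

View pics/z3.png

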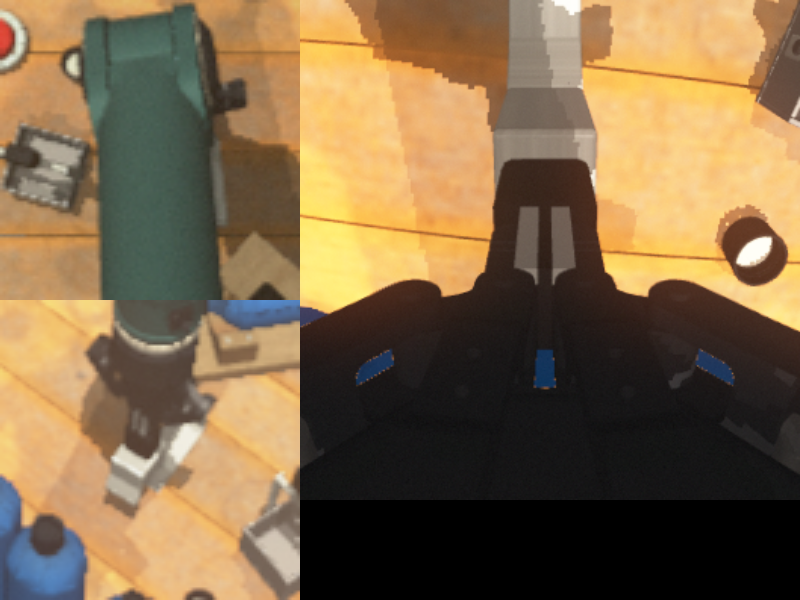

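```bash
python3 -m jog '[[[0,0,0,0,0],[0,0,0,0,0],[0,0,0,0,0]]]' 60
python3 - <<'E'
from h import *
s=robot.observe(); print(s['gripper_width'],s['grip_force'],s['effort'])
im=cv2.imread('pics/w2.png')
for v in (260,270,280,300,320): print(v,im[v,470//1:560:6].max(1) if 0 else im[v,285:360:3].max(1))
p=np.array([0.6085,0.1342,.111]);c=robot.calibration('wrist');R=cv2.Rodrigues(np.array(c['rvec'],float))[0]
def wp(P):
    q=R@P+c['tvec'];th=np.arctan2(np.hypot(*q[:2]),q[2]);e=q[:2]/np.hypot(*q[:2]);return np.round(e*th*c['fx']+[c['cx'],c['cy']],1)
ex=np.array([np.cos(.105),np.sin(.105),0]);ey=np.array([-ex[1],ex[0],0])
for z in(.1,.11,.14):
    for a in(-11,11):
        for b in(-15,15): print(z,a,b,wp(np.array([.608,.134,z])+ex*a/1e3+ey*b/1e3))
E
```

```text
t: 3.55
position: [0.6082, 0.1341, 0.1101]
tcp_rot: [-0.0, -0.054, 0.999, -0.0]
contact_force: [-0.1, -0.1, -1.0]
gripper_width: -0.001
grip_force: 0.0
-0.0009467040120613338 0.0 [ 2.14839463e-03 -5.23059332e+01  3.06076415e+00 -2.18033069e+01
  1.03288691e-02  1.36161736e-03 -4.65542212e-05]
260 [231 127 143  69  63  59  60  58  57  55  59  58  59  61  62  64  65  66
  69  71  75  75 183 171 252]
270 [239 162  75  58  57  60  61  57  57  58  58  59  59  59  60  62  64  64
  66  68  70  75  76 236 250]
280 [230 175  61  59  61  58  58  58  56  55  54  58  58  58  59  60  62  64
  65  65  70  71  76 104 249]
300 [244 106  60  60  60  57  64 109 109 107 110  54  53  54 108 111 110 112
  84  66  65  68  67  72 246]
320 [ 56  56  53  53  54  51 108 108 105 107 105  45  48  47 104 109 105 107
 109  61  59  58  62  64  66]
0.1 -11 -15 [292.  251.7]
0.1 -11 15 [349.6 251.9]
0.1 11 -15 [292.9 290.4]
0.1 11 15 [348.5 290.5]
0.11 -11 -15 [290.5 257.9]
0.11 -11 15 [351.1 258.1]
0.11 11 -15 [291.6 298.2]
0.11 11 15 [349.8 298.4]
0.14 -11 -15 [285. 281.]
0.14 -11 15 [356.5 281.2]
0.14 11 -15 [286.7 326.8]
0.14 11 15 [354.6 326.9]
```

```bash
python3 -m jog '[[[0,0,0,10,0],[0,0,0,20,0],[0,0,0,20,0],[0,0,0,0,0],[0,0,0,0,0]]]' 60
python3 - <<'E'
from h import *
a=cv2.imread('pics/w2.png');b=save('wrist','w3')[:,:,::-1]
cv2.imwrite('pics/z4.png',cv2.hconcat([cv2.resize(x[60:400,200:440],(400,566)) for x in(a,b)]))
E
```

```text
t: 4.18
position: [0.6081, 0.1341, 0.1603]
tcp_rot: [0.0, -0.054, 0.999, 0.0]
contact_force: [0.0, -0.1, -0.0]
gripper_width: -0.004
grip_force: 0.0
```

View pics/z4.png

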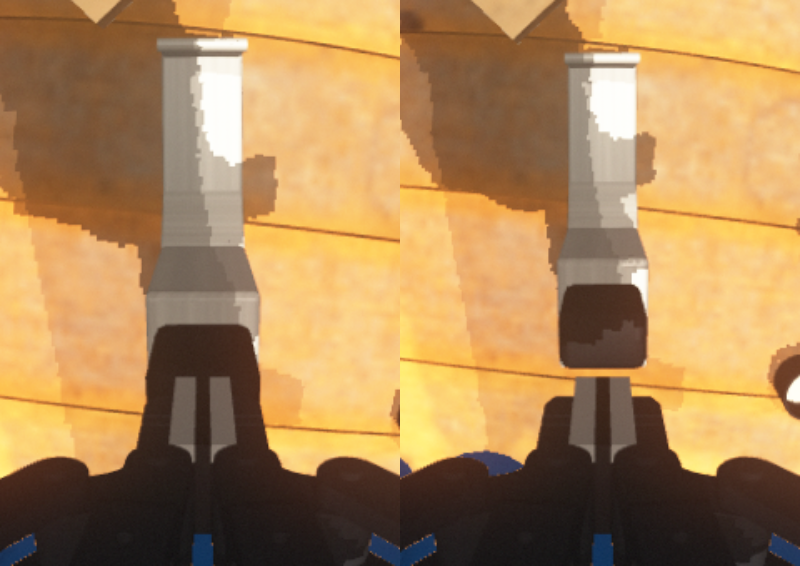

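The hook stayed down and the shut fingers look as if they passed behind the block (tips at pixel (320,285), block's rear edge at row 279). I compute both.

Run:
```python
from h import *
s=robot.observe();c=robot.calibration('wrist');R=cv2.Rodrigues(np.array(c['rvec'],float))[0];print('cam',-R.T@c['tvec'],'axis',R[2])
def wp(P):
    q=R@P+c['tvec'];th=np.arctan2(np.hypot(*q[:2]),q[2]);e=q[:2]/np.hypot(*q[:2]);return np.round(e*th*c['fx']+[c['cx'],c['cy']],1)
print('tcp px',wp(s['position']))
f=lambda x,y:(200+(x-400)*.6,60+y*.6007)
for p,z in(((562,366),.14),((645,366),.14),((562,290),.1),((645,290),.1),((558,262),.1),((648,260),.1),((567,54),.03),((638,54),.03),((602,376),.16),((602,376),.173)):print(p,z,f(*p),won(*f(*p),z))
for z in(.1,.14): print(z,wp(np.array([.597,.133,z])),wp(np.array([.619,.135,z])))
```

```text
cam [0.53760298 0.12655062 0.33356268] axis [ 0.27473741  0.03012855 -0.96104715]
tcp px [321.  279.2]
(562, 366) 0.14 (297.2, 279.8562) [0.6176 0.1217 0.14  ]
(645, 366) 0.14 (347.0, 279.8562) [0.6146 0.1496 0.14  ]
(562, 290) 0.1 (297.2, 234.203) [0.6022 0.1179 0.1   ]
(645, 290) 0.1 (347.0, 234.203) [0.5987 0.1502 0.1   ]
(558, 262) 0.1 (294.8, 217.3834) [0.5912 0.1154 0.1   ]
(648, 260) 0.1 (348.79999999999995, 216.18200000000002) [0.5867 0.1499 0.1   ]
(567, 54) 0.03 (300.2, 92.43780000000001) [0.5039 0.1061 0.03  ]
(638, 54) 0.03 (342.79999999999995, 92.43780000000001) [0.5002 0.1401 0.03  ]
(602, 376) 0.16 (321.2, 285.8632) [0.6113 0.1346 0.16  ]
(602, 376) 0.173 (321.2, 285.8632) [0.6058 0.134  0.173 ]
0.1 [321.1 228.9] [320.5 261. ]
0.14 [321.1 247.1] [320.4 284.5]
```

By geometry the fingers were at the block, yet nothing was gripped. I retry slowly, reading the width at each stage.

```bash
python3 -m jog '[[[1,0,0,20,0],[1,0,0,0,0],[1,0,0,0,0],[1,0,0,0,0],[1,0,1,-35,0],[1,0,0,-35,0],[1,0,0,-5,0],[1,0,0,0,0]]]' 40 | grep -v rot
for o in 1; do python3 -m jog '[[[0.5,0,0,0,0],[0.5,0,0,0,0],[0.5,0,0,0,0]]]'; done | grep -v rot
python3 -c "
from h import *
save('wrist','w4')"
python3 -m jog '[[[0.3,0,0,0,0],[0.3,0,0,0,0],[0.3,0,0,0,0]]]' | grep -v rot
python3 - <<'E'
from h import *
b=save('wrist','w5')[:,:,::-1]; a=cv2.imread('pics/w4.png')
cv2.imwrite('pics/z5.png',cv2.hconcat([cv2.resize(x[60:400,200:440],(400,566)) for x in(a,b)]))
E
```

```text
t: 5.22
position: [0.6086, 0.1351, 0.1054]
contact_force: [0.1, 0.4, -0.5]
gripper_width: 0.999
grip_force: 0.0
t: 5.6
position: [0.6087, 0.1353, 0.1059]
contact_force: [0.2, -0.1, -0.4]
gripper_width: 0.5
grip_force: 0.0
t: 6.02
position: [0.6088, 0.1352, 0.1057]
contact_force: [0.3, -0.4, 3.3]
gripper_width: 0.326
grip_force: 39.5
```

View pics/z5.png

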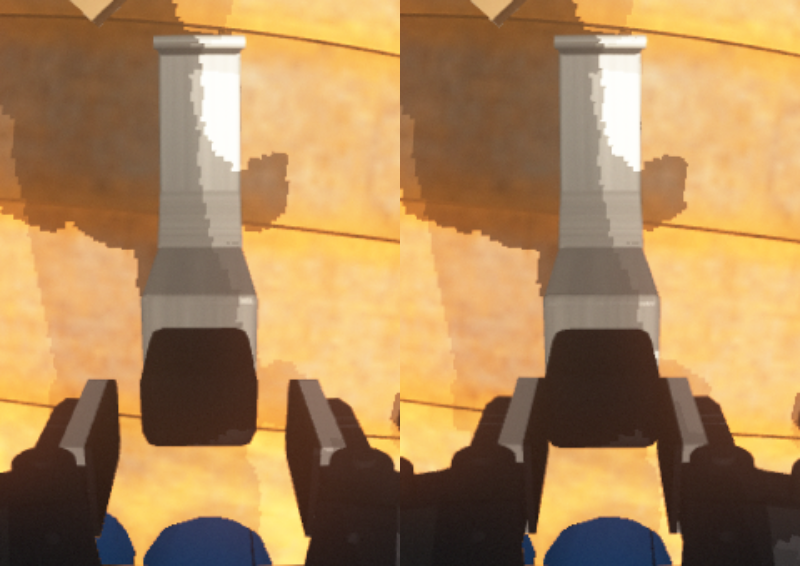

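At a slow 0.3 closing it now grips: width 0.326 and 39.5 N, with the pads on both sides of the block. I lift it.

```bash
python3 -m jog '[[[0.28,0,0,5,0],[0.28,0,0,10,0],[0.28,0,0,20,0],[0.28,0,0,30,0],[0.28,0,0,0,0],[0.28,0,0,0,0]]]' 60 | grep -v rot
```

```text
t: 6.82
position: [0.6079, 0.1351, 0.1701]
contact_force: [-0.8, 0.1, -2.2]
gripper_width: 0.315
grip_force: 59.2
```

```bash
python3 -m jog '[[[0.28,0,0,45,0],[0.28,0,0,55,0],[0.28,3,-40,55,-0.4],[0.28,4,-45,10,-0.4],[0.28,4,-45,0,-0.4],[0.28,4,-45,0,-0.4],[0.28,4,-45,0,-0.4],[0.28,1,-45,0,-0.4],[0.28,0,-39,0,-0.07],[0.28,0,0,0,0],[0.28,0,0,0,0],[0.28,0,0,0,0]]]' | grep -v rot
python3 - <<'E'
from h import *
t=save('top','top2');s=save('side','side2');w=save('wrist','w6');print(robot.observe()['position'],robot.observe()['tcp_rot'])
b=cv2.resize(s[90:290,160:360],None,fx=2,fy=2)
c=cv2.resize(w,None,fx=.62,fy=.62); c=cv2.copyMakeBorder(c,0,400-c.shape[0],0,0,0); cv2.imwrite('pics/z6.png',cv2.hconcat([b,c])[:,:,::-1])
print(robot.calibration('wrist'))
E
```

```text
t: 8.32
position: [0.6282, -0.1638, 0.3301]
contact_force: [0.1, 0.5, -0.9]
gripper_width: 0.316
grip_force: 59.7
[ 0.62820194 -0.16437779  0.3305792 ] [-7.30756039e-05  5.30840143e-02  9.98590031e-01  1.77984277e-04]
{'fx': 371.64829954431775, 'fy': 371.64829954431775, 'cx': 321.17269070248017, 'cy': 239.87109751442568, 'rvec': array([-2.17208236, -1.95253015, -0.27653148]), 'tvec': array([ 0.09656698, -0.68868433,  0.32642079])}
```

View pics/z6.png

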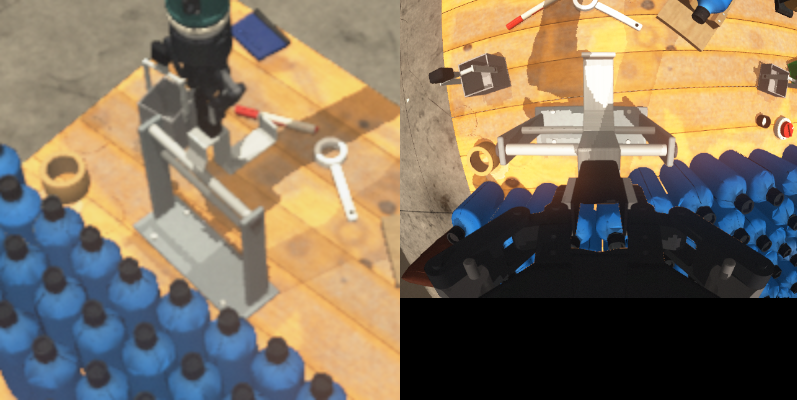

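The side view shows the hook held level above the bar. In the wrist view the bar runs from about (169,240) to (432,237), the tip edge is at about row 88, and the foot plate sits behind. I measure the bar line and any tip slip numerically.

Run:
```python
from h import *
w=cv2.imread('pics/w6.png').astype(int); v5=cv2.imread('pics/w5.png').astype(int)
for n,i in(('w5',v5),('w6',w)):
    for c in (305,320,335): print(n,c,[int(i[v,c,0]) for v in range(74,100)])
for col in (185,210,235,260,280,380,400,415):
    print(col,[int(w[v,col].sum()//3) for v in range(222,264,1)])
```

```text
w5 305 [47, 47, 47, 48, 50, 49, 60, 95, 118, 126, 135, 114, 107, 104, 88, 77, 79, 77, 92, 123, 131, 131, 132, 132, 133, 132]
w5 320 [72, 53, 54, 74, 71, 51, 67, 152, 200, 181, 187, 236, 135, 115, 95, 82, 84, 84, 138, 222, 234, 235, 236, 235, 235, 235]
w5 335 [81, 89, 62, 55, 58, 58, 81, 153, 222, 244, 251, 247, 230, 210, 162, 101, 100, 100, 138, 217, 235, 234, 235, 235, 235, 235]
w6 305 [151, 148, 144, 139, 134, 132, 133, 132, 104, 84, 141, 138, 172, 191, 156, 142, 123, 102, 96, 99, 101, 98, 224, 234, 235, 234]
w6 320 [127, 124, 119, 114, 110, 113, 116, 119, 119, 114, 201, 231, 245, 251, 246, 230, 208, 159, 112, 107, 102, 104, 231, 237, 237, 237]
w6 335 [118, 118, 112, 114, 116, 117, 116, 121, 121, 123, 198, 231, 244, 249, 247, 231, 208, 158, 113, 107, 105, 132, 229, 236, 237, 237]
185 [85, 85, 85, 84, 85, 86, 85, 85, 86, 110, 151, 182, 203, 215, 225, 234, 241, 244, 247, 248, 248, 248, 247, 246, 244, 240, 233, 211, 155, 97, 133, 208, 210, 209, 204, 201, 202, 202, 203, 204, 206, 206]
210 [100, 100, 98, 98, 99, 100, 100, 130, 172, 140, 154, 182, 201, 215, 226, 234, 241, 246, 247, 249, 
[... 682 characters left out ...]
8, 212, 201, 196, 194, 195, 194, 197, 200, 201, 203, 204, 205, 203, 203]
380 [195, 195, 194, 194, 194, 194, 196, 199, 200, 177, 118, 141, 162, 177, 190, 200, 214, 224, 231, 239, 242, 245, 245, 240, 233, 230, 225, 218, 200, 188, 197, 201, 204, 206, 208, 209, 209, 206, 208, 207, 208, 206]
400 [83, 82, 83, 84, 82, 84, 94, 117, 152, 169, 118, 140, 161, 177, 188, 202, 213, 223, 230, 237, 241, 244, 244, 240, 233, 229, 227, 218, 202, 193, 200, 200, 202, 203, 202, 203, 204, 205, 205, 206, 206, 206]
415 [85, 83, 84, 84, 85, 86, 85, 85, 83, 90, 116, 138, 163, 176, 189, 201, 213, 222, 228, 236, 241, 243, 244, 240, 235, 230, 226, 220, 202, 187, 194, 198, 201, 202, 205, 205, 206, 206, 206, 205, 203, 204]
```

Run:
```python
from h import *
s=robot.observe(); p=s['position']; print(p)
for u in(185,321,415):
    c=robot.calibration('wrist')
    a=won(u,231,.228);b=won(u,240.3,.222);d=won(u,249.5,.222); print(u,a,b,d)
b=won(321.2,240.3,.222); ex=np.array([.9943,-.1063]);ey=np.array([.1063,.9943])
print('tcp-bar along x',(p[:2]-b[:2])@ex*1e3)
S=np.array([.635,-.185]);print('in stand frame by fixed cams',(p[:2]-S)@ex*1e3,(p[:2]-S)@ey*1e3)
# posts from wrist: right/left ends
print(won(169.4,240.3,.222),won(432,238,.222))
# fixed cams check: block (held) in top/side
T=cv2.imread('pics/top2.png')
print('expected block px side',proj('side',[p+[0,0,-.012]]),'top',proj('top',[p]))
```

```text
[ 0.62820194 -0.16437779  0.3305792 ]
185 [ 0.618  -0.2734  0.228 ] [ 0.6272 -0.2775  0.222 ] [ 0.635  -0.2793  0.222 ]
321 [ 0.63   -0.1646  0.228 ] [ 0.6391 -0.1656  0.222 ] [ 0.6467 -0.1664  0.222 ]
415 [ 0.6377 -0.0912  0.228 ] [ 0.6472 -0.0901  0.222 ] [ 0.655  -0.0903  0.222 ]
tcp-bar along x -10.944599884522397
in stand frame by fixed cams -8.951449884522406 19.782031646077723
[ 0.6256 -0.2918  0.222 ] [ 0.6468 -0.0756  0.222 ]
expected block px side [[265.3 156.4]] top [[382.  205.9]]
```

Both views put the hook about 3 mm too far towards the robot. I correct by 3 mm and descend.

```bash
python3 -m jog '[[[0.28,3,0,-20,0],[0.28,0,0,-20,0],[0.28,0,0,-15,0],[0.28,0,0,-12,0],[0.28,0,0,-10,0],[0.28,0,0,-5,0],[0.28,0,0,0,0],[0.28,0,0,0,0]]]' | grep -v rot
```

```text
t: 9.48
position: [0.6314, -0.1657, 0.2493]
contact_force: [-0.5, 0.4, -2.0]
gripper_width: 0.316
grip_force: 59.6
```

```bash
python3 -m jog '[[[0.28,0,0,-4,0],[0.28,0,0,-3,0],[0.28,0,0,0,0],[0.28,0,0,0,0]]]' | grep -v rot;python3 -m jog '[[[0.28,0,0,-2,0],[0.28,0,0,0,0],[0.28,0,0,0,0]]]' | grep -v rot
```

```text
t: 9.98
position: [0.6311, -0.1656, 0.2417]
contact_force: [1.3, 0.2, -0.8]
gripper_width: 0.313
grip_force: 59.7
t: 10.35
position: [0.6314, -0.1658, 0.2407]
contact_force: [-2.1, -0.8, 5.3]
gripper_width: 0.314
grip_force: 60.7
```

Upward contact force at the expected height, so the hook is seated on the bar. I release and rise.

```bash
python3 -m jog '[[[0.36,0,0,0,0],[0.42,0,0,0,0],[0.6,0,0,0,0],[0.7,0,0,0,0],[0.7,0,0,20,0],[0.7,0,0,40,0],[0.7,0,0,50,0],[0.7,0,0,0,0],[0.7,0,0,0,0],[0.7,0,0,0,0],[0.7,0,0,0,0]]]' | grep -v rot
python3 - <<'E'
from h import *
w=save('wrist','w7');s=save('side','side3')
print(robot.observe()['position'])
b=cv2.resize(s[90:290,160:360],None,fx=2,fy=2)
c=cv2.resize(w[0:320,130:510],(475,400)); cv2.imwrite('pics/z7.png',cv2.hconcat([b,c])[:,:800,::-1])
E
```

```text
t: 11.72
position: [0.6307, -0.1654, 0.3485]
contact_force: [0.1, -0.2, 0.7]
gripper_width: 0.702
grip_force: 0.0
[ 0.63083484 -0.16549785  0.34894727]
```

View pics/z7.png

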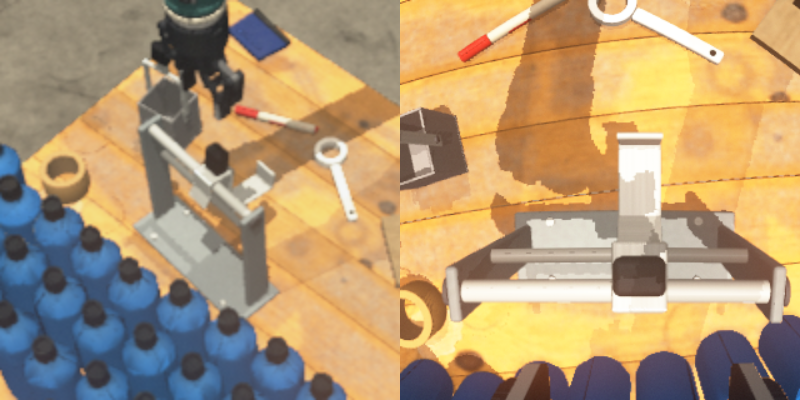

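The hook hangs over the bar between the posts, tip towards the robot, at wrist-view tip edge (304..340,108). I compute its tip position and re-measure the pail's grip block and bail numerically.

Run:
```python
from h import *
w=cv2.imread('pics/w7.png').astype(int)
ex=np.array([.9943,-.1063]);ey=np.array([.1063,.9943]);S=np.array([.637,-.184])
print([int(w[v,330].sum()//3) for v in range(100,125)])
print([int(w[v,312].sum()//3) for v in range(100,125)])
print('bar rows',[int(w[v,240].sum()//3) for v in range(215,250,1)])
def st(P): d=P[:2]-S; return np.round([d@ex*1e3,d@ey*1e3],1)
for th in(0,3,6,9):
    t=np.radians(th);x=-115*np.cos(t)+65*np.sin(t);z=230-65*np.cos(t)-115*np.sin(t)
    print(th,'pred tip x',x,'z',z,'meas',[st(won(u,108,z/1e3)) for u in(304.4,340.4)])
print('bar',[st(won(u,232,.222)) for u in(240,400)])
# side triangulation of tip corners: zoom side coords (258,163),(274,178)
q=lambda x,y:(160+x/2,90+y/2)
for z in(.165,.155,.145): print(z,[st(onz('side',*q(*p),z)) for p in((258,163),(274,178))])
```

```text
[196, 195, 194, 191, 189, 194, 219, 248, 252, 246, 222, 166, 138, 136, 141, 138, 233, 242, 243, 252, 253, 253, 253, 253, 253]
[144, 143, 145, 144, 143, 158, 216, 249, 252, 245, 220, 162, 134, 136, 136, 132, 230, 241, 241, 252, 252, 252, 252, 253, 253]
bar rows [198, 196, 196, 199, 219, 220, 221, 221, 157, 158, 186, 206, 220, 229, 239, 244, 248, 250, 251, 250, 249, 247, 246, 244, 239, 227, 202, 183, 180, 181, 183, 186, 189, 191, 195]
0 pred tip x -115.0 z 165.0 meas [array([-105.7,    2.2]), array([-105.7,   36.2])]
3 pred tip x -111.44055934098463 z 159.07044527301414 meas [array([-106.2,    1.8]), array([-106.2,   36.5])]
6 pred tip x -107.57566785495395 z 153.33530352528206 meas [array([-106.7,    1.6]), array([-106.6,   36.8])]
9 pred tip x -103.41591894082585 z 147.8102943816895 meas [array([-107. ,    1.3]), array([-107.,   37.])]
bar [array([  0.5, -51.2]), array([ 0.8, 84.8])]
0.165 [array([-97.1,  11.6]), array([-95.8,  47.9])]
0.155 [array([-101.9,    5.9]), array([-100.7,   42.4])]
0.145 [array([-106.7,    0.3]), array([-105.4,   37. ])]
```

Hook tilt comes to about 6°, with the tip at stand x ≈ -106, z ≈ 0.15, y ≈ +19 mm. Now I go over the pail.

```bash
python3 -m jog '[[[0.8,-4,40,0,-0.2],[1,-7,46,0,-0.2],[1,-7,46,0,-0.2],[1,-7,46,0,-0.2],[1,-7,46,0,-0.2],[1,-7,46,0,-0.2],[1,-7,46,0,-0.2],[1,-7,46,0,-0.2],[1,-7,46,-40,-0.2],[1,-7,46,-40,-0.06],[1,0,0,0,0],[1,0,0,0,0]]]' | grep -v rot
python3 - <<'E'
from h import *
s=robot.observe();w=save('wrist','w8').astype(int)[:,:,::-1];print(s['position'],s['tcp_rot'])
c=robot.calibration('wrist');R=cv2.Rodrigues(np.array(c['rvec'],float))[0]
def wp(P):
    q=R@P+c['tvec'];th=np.arctan2(np.hypot(*q[:2]),q[2]);e=q[:2]/np.hypot(*q[:2]);return np.round(e*th*c['fx']+[c['cx'],c['cy']],1)
u,v=map(int,wp(np.array([.564,.289,.152])));print('exp',u,v)
g=w[v-60:v+60,u-60:u+60].max(2); m=(g<110).astype(np.uint8)
n,l,stt,cc=cv2.connectedComponentsWithStats(m)
for k in range(1,n):
    if stt[k,4]>60: print(stt[k]+[u-60,v-60,0,0,0],cc[k]+[u-60,v-60], won(*(cc[k]+[u-60,v-60]),.16), cv2.minAreaRect(np.argwhere(l==k)[:,::-1].astype(np.float32)))
cu,cv_=u,v
print('col',[int(x) for x in w[v-40:v+45:2,u].max(1)])
E
```

```text
t: 13.32
position: [0.5645, 0.2877, 0.2698]
contact_force: [1.1, -0.1, 1.0]
gripper_width: 1.002
grip_force: 0.0
[0.56454648 0.28770454 0.26976545] [ 2.77230350e-04  1.34961058e-01  9.90850768e-01 -4.38083565e-04]
exp 323 221
[350 171   3  34  65] [350.78461538 188.35384615] [0.5424 0.3172 0.16  ] ((88.0, 26.5), (33.0, 2.0), 90.0)
[295 208  49  29 988] [321.20748988 222.05364372] [0.5621 0.288  0.16  ] ((56.0, 61.0), (28.0, 48.0), 90.0)
[311 268  23  13 146] [321.76712329 272.66438356] [0.6032 0.277  0.16  ] ((58.63114929199219, 112.442626953125), (11.135895729064941, 22.362327575683594), 84.80557250976562)
col [154, 155, 238, 239, 239, 239, 240, 240, 239, 239, 238, 238, 239, 170, 78, 79, 79, 82, 89, 100, 108, 107, 106, 107, 104, 102, 99, 95, 192, 251, 252, 251, 251, 251, 250, 250, 250, 251, 250, 239, 236, 236, 156]
```

The pail's block is centred under the tool and aligned with it. I descend and close slowly.

```bash
python3 -m jog '[[[1,0,1,-50,0],[1,0,0,-50,0],[1,0,0,-25,0],[1,0,0,-7,0],[0.7,0,0,0,0],[0.5,0,0,0,0],[0.4,0,0,0,0],[0.3,0,0,0,0],[0.28,0,0,0,0],[0.28,0,0,0,0]]]' 50| grep -v rot;python3 -m jog '[[[0.28,0,0,5,0],[0.28,0,0,15,0],[0.28,0,0,30,0],[0.28,0,0,0,0],[0.28,0,0,0,0]]]' | grep -v rot
python3 - <<'E'
from h import *
w=save('wrist','w9').astype(int)[:,:,::-1]
print(robot.observe()['position'])
E
```

```text
t: 14.62
position: [0.5641, 0.2896, 0.138]
contact_force: [-0.9, 0.3, 2.0]
gripper_width: 0.283
grip_force: 1.1
t: 15.25
position: [0.5638, 0.2894, 0.1878]
contact_force: [0.3, -0.9, -0.5]
gripper_width: 0.28
grip_force: 0.0
[0.56354599 0.28924041 0.18723869]
```

The grip force is unclear, so I check from the wrist image whether the pail rose, by comparing the near rim edge row with predictions for the bench and lifted cases.

```bash
cat > chk.py <<'E'
from h import *
import sys
from scipy.spatial.transform import Rotation as Ro
w=cv2.imread('pics/'+sys.argv[1]+'.png'); s=robot.observe();p=s['position']
c=robot.calibration('wrist');R=cv2.Rodrigues(np.array(c['rvec'],float))[0]
def wp(P):
    q=R@P+c['tvec'];th=np.arctan2(np.hypot(*q[:2]),q[2]);e=q[:2]/np.hypot(*q[:2]);return np.round(e*th*c['fx']+[c['cx'],c['cy']],1)
q=s['tcp_rot'];Y=Ro.from_quat(np.r_[q[1:],q[0]]).apply([0,1,0]);X=np.array([Y[1],-Y[0],0])
b=np.array([.564,.289,0])
if len(sys.argv)>2: b=np.r_[p[:2],0]
for n,z0 in(('bench',0),('held',p[2]-.138)):
    print(n,'near rim L,mid,R',[wp(b+X*-.035+Y*k+[0,0,.045+z0]) for k in(-.035,0,.035)],'block top near',[wp(b+X*-.009+Y*k+[0,0,.169+z0]) for k in(-.015,.015)])
sat=cv2.cvtColor(w,cv2.COLOR_BGR2HSV)[:,:,1]
for u in(295,310,335,350): print(u,[int(x) for x in sat[60:260:5,u]])
val=w.max(2)
for v in(240,260,280,300): print('row',v,[int(x) for x in val[v,260:390:4]])
E
python3 chk.py w9
```

```text
bench near rim L,mid,R [array([280.2, 178.4]), array([321.1, 178.1]), array([362.1, 178.4])] block top near [array([293.5, 252.1]), array([348.6, 252.1])]
held near rim L,mid,R [array([272.9, 186.2]), array([321.1, 185.9]), array([369.3, 186.2])] block top near [array([285.2, 288.3]), array([356.8, 288.2])]
295 [148, 130, 116, 103, 108, 110, 120, 122, 126, 124, 123, 129, 131, 133, 147, 155, 95, 168, 153, 156, 148, 133, 138, 76, 67, 61, 50, 55, 28, 28, 28, 30, 30, 28, 40, 41, 47, 69, 86, 125]
310 [136, 108, 105, 114, 116, 106, 101, 128, 135, 119, 114, 113, 129, 139, 150, 180, 164, 158, 138, 135, 136, 136, 145, 73, 73, 60, 52, 51, 27, 26, 26, 28, 27, 29, 39, 63, 105, 103, 98, 102]
335 [108, 106, 100, 104, 107, 103, 107, 114, 114, 108, 98, 108, 134, 157, 124, 162, 150, 130, 116, 111, 111, 107, 134, 85, 57, 39, 46, 54, 26, 26, 26, 28, 27, 27, 41, 62, 109, 122, 111, 112]
350 [114, 122, 108, 89, 99, 85, 85, 100, 104, 97, 120, 141, 152, 102, 156, 139, 132, 117, 111, 108, 113, 116, 138, 87, 64, 70, 60, 59, 58, 55, 60, 58, 59, 60, 62, 15, 16, 81, 82, 122]
row 240 [168, 228, 169, 166, 167, 165, 230, 245, 168, 167, 69, 70, 66, 68, 70, 70, 72, 75, 73, 76, 79, 165, 249, 250, 250, 251, 251, 251, 250, 251, 252, 253, 253]
row 260 [241, 240, 240, 237, 240, 240, 238, 242, 239, 71, 73, 73, 75, 72, 71, 74, 72, 75, 78, 80, 82, 81, 168, 242, 251, 251, 251, 250, 249, 251, 253, 254, 255]
row 280 [242, 240, 240, 241, 239, 238, 235, 234, 236, 242, 244, 240, 239, 239, 239, 241, 238, 236, 238, 238, 235, 238, 241, 240, 243, 242, 243, 247, 250, 249, 250, 251, 252]
row 300 [154, 79, 75, 129, 134, 132, 128, 70, 70, 244, 246, 150, 147, 67, 69, 69, 67, 67, 113, 239, 239, 241, 241, 77, 77, 136, 137, 136, 90, 91, 91, 217, 255]
```

The pail did not rise; the fingers only just touched the block. I reopen, go down and close further.

```bash
python3 -m jog '[[[0.6,0,0,0,0],[0.6,0,0,0,0],[0.6,0,0,-25,0],[0.6,0,0,-26,0],[0.6,0,0,0,0],[0.35,0,0,0,0],[0.28,0,0,0,0],[0.26,0,0,0,0],[0.24,0,0,0,0],[0.22,0,0,0,0],[0.22,0,0,0,0]]]' 50| grep -v rot
```

```text
t: 16.68
position: [0.5651, 0.2894, 0.1391]
contact_force: [-1.6, -1.7, 7.7]
gripper_width: 0.218
grip_force: 3.8
```

The 7.7 N upward force shows the fingertips resting on the block's top: the real tips are about 30 mm above the reported TCP. That also explains the first miss. I rise, open, go 31 mm lower and grip.

```bash
python3 -m jog '[[[0.4,0,0,15,0],[0.8,0,0,10,0],[1,0,0,0,0],[1,0,0,0,0],[1,0,0,-25,0],[1,0,0,-25,0],[1,0,0,-5,0],[1,0,0,0,0]]]' 50| grep -v rot;  python3 -m jog '[[[0.6,0,0,0,0],[0.4,0,0,0,0],[0.3,0,0,0,0],[0.2,0,0,0,0],[0.2,0,0,0,0],[0.2,0,0,0,0]]]' 60| grep -v rot
```

```text
t: 17.68
position: [0.564, 0.2894, 0.1065]
contact_force: [-0.3, 0.3, -0.4]
gripper_width: 0.999
grip_force: 0.0
t: 18.42
position: [0.5645, 0.2894, 0.1074]
contact_force: [-1.1, -1.5, 5.1]
gripper_width: 0.345
grip_force: 59.9
```

```bash
python3 -m jog '[[[0.2,0,0,5,0],[0.2,0,0,20,0],[0.2,0,0,40,0],[0.2,0,0,45,0],[0.2,0,0,43,0],[0.2,0,0,0,0],[0.2,0,0,0,0]]]' 60| grep -v rot
python3 - <<'E'
from h import *
save('wrist','w10')
E
python3 chk.py w10 h | grep -v '^[23]'
```

```text
t: 19.3
position: [0.5634, 0.2893, 0.2595]
contact_force: [-0.1, -0.0, -1.6]
gripper_width: 0.339
grip_force: 59.6
bench near rim L,mid,R [array([287.9, 170.3]), array([321.5, 170.1]), array([355. , 170.3])] block top near [array([300.8, 221.4]), array([342. , 221.4])]
held near rim L,mid,R [array([273.2, 185.6]), array([321.4, 185.3]), array([369.6, 185.6])] block top near [array([285.3, 287.1]), array([357. , 287.1])]
row 240 [237, 126, 108, 132, 93, 189, 228, 234, 235, 235, 235, 235, 236, 236, 236, 236, 238, 237, 237, 238, 239, 238, 238, 183, 153, 154, 108, 110, 156, 130, 147, 255, 255]
row 260 [113, 189, 237, 216, 103, 102, 117, 119, 117, 182, 122, 124, 126, 113, 201, 125, 118, 124, 139, 133, 125, 174, 129, 124, 124, 234, 105, 149, 239, 254, 132, 135, 149]
row 280 [158, 158, 157, 155, 154, 154, 172, 152, 153, 164, 136, 111, 112, 121, 119, 113, 120, 126, 122, 121, 112, 180, 151, 197, 155, 172, 156, 198, 197, 201, 201, 202, 202]
row 300 [74, 80, 119, 126, 125, 62, 55, 54, 50, 48, 49, 45, 47, 44, 42, 43, 46, 44, 43, 49, 48, 51, 51, 54, 57, 61, 80, 131, 131, 133, 81, 86, 138]
```

Held: the weight shows, and the block stays between the pads in the image. I travel to the pre-approach pose.

```bash
python3 -m jog '[[[0.2,-10,-40,0,0.19],[0.2,-10,-44,0,0.19],[0.2,-10,-44,0,0.19],[0.2,-10,-44,0,0.19],[0.2,-10,-44,0,0.19],[0.2,-10,-44,0,0.19],[0.2,-10,-44,0,0.19],[0.2,-10,-44,0,0.19],[0.2,-10,-44,0,0.19],[0.2,-10,-44,0,0.15],[0.2,0,0,0,0],[0.2,0,0,0,0]]]' | grep -v rot
python3 - <<'E'
from h import *
from scipy.spatial.transform import Rotation as Ro
w=save('wrist','w11').astype(int)[:,:,::-1];s=robot.observe();p=s['position'];q=s['tcp_rot'];y=Ro.from_quat(np.r_[q[1:],q[0]]).apply([0,1,0]);print(p,np.degrees(np.arctan2(y[1],y[0])))
ex=np.array([.9943,-.1063]);ey=np.array([.1063,.9943]);S=np.array([.6365,-.1845]);print('stand frame',(p[:2]-S)@ex*1e3,(p[:2]-S)@ey*1e3)
# is pail still aligned: pail dark/bar bright rows
t=save('top','top4');sd=save('side','side4')
B=cv2.imread('pics/side4.png').max(2)
u,v=proj('side',[np.r_[p[:2],p[2]+.045]])[0];print('block px side expected',u,v)
E
```

```text
t: 20.85
position: [0.4635, -0.1458, 0.2587]
contact_force: [-0.5, 1.1, -2.1]
gripper_width: 0.334
grip_force: 60.0
[ 0.46382334 -0.1453473   0.25887953] 83.89633026473896
stand frame -175.85433205685172 20.573998844212145
block px side expected 310.5 128.0
```

```bash
python3 -m jog '[[[0.2,0,0,-40,0],[0.2,0,0,-35,0],[0.2,0,0,-16,0],[0.2,0,0,0,0],[0.2,0,0,0,0]]]' | grep -v rot
python3 -m jog '[[[0.2,20,-3,0,0],[0.2,20,-3,0,0],[0.2,15,-2,0,0],[0.2,10,-1,0,0],[0.2,0,0,0,0],[0.2,0,0,0,0]]]' | grep -v rot
```

```text
t: 21.62
position: [0.4651, -0.1467, 0.1698]
contact_force: [0.2, 0.8, -1.4]
gripper_width: 0.343
grip_force: 59.9
t: 22.38
position: [0.5284, -0.1556, 0.1686]
contact_force: [-0.4, -0.2, -2.0]
gripper_width: 0.339
grip_force: 60.0
```

```bash
python3 -m jog '[[[0.2,10,-1,0,0],[0.2,10,-1,0,0],[0.2,10,-1,0,0],[0.2,0,0,0,0],[0.2,0,0,0,0]]]' | grep -v rot
python3 - <<'E'
from h import *
save('wrist','w12');save('side','side5');p=robot.observe()['position'];ex=np.array([.9943,-.1063]);ey=np.array([.1063,.9943]);S=np.array([.6365,-.1845]);print('stand frame',(p[:2]-S)@ex*1e3,(p[:2]-S)@ey*1e3)
# hook block still in place? compare side3/side5 near hook block
a=cv2.imread('pics/side3.png');b=cv2.imread('pics/side5.png')
d=cv2.absdiff(a,b).max(2)>40
P=lambda x,y,z:np.r_[S+ex*x/1e3+ey*y/1e3,z/1e3]
for n,q in(('blockc',P(-13,19,255)),('curl back',P(15,19,215)),('tip',P(-106,19,150))):
    u,v=proj('side',[q])[0].astype(int);print(n,u,v,d[v-4:v+5,u-4:u+5].mean(),a[v,u],b[v,u])
E
```

```text
t: 23.0
position: [0.5587, -0.1586, 0.1684]
contact_force: [-0.0, 0.2, -1.3]
gripper_width: 0.341
grip_force: 60.0
stand frame -80.12569348419613 17.473567776885325
blockc 267 170 0.0 [43 50 63] [44 49 60]
curl back 260 184 0.0 [136 151 156] [136 150 154]
tip 293 174 0.3950617283950617 [213 228 232] [132 148 156]
```

Hook undisturbed and no contact. I lower until the bail bears on the hook.

```bash
python3 -m jog '[[[0.2,0,1,-10,0],[0.2,0,0,-10,0],[0.2,0,0,-6,0],[0.2,0,0,0,0],[0.2,0,0,0,0]]]' | grep -v rot
python3 -m jog '[[[0.2,0,0,-3,0],[0.2,0,0,0,0],[0.2,0,0,0,0]]]' | grep -v rot
python3 -m jog '[[[0.2,0,0,-3,0],[0.2,0,0,0,0],[0.2,0,0,0,0]]]' | grep -v rot
```

```text
t: 23.72
position: [0.5592, -0.1577, 0.1428]
contact_force: [0.0, 0.0, -1.0]
gripper_width: 0.342
grip_force: 60.0
t: 24.1
position: [0.5591, -0.1576, 0.1398]
contact_force: [-0.2, 0.5, -1.3]
gripper_width: 0.338
grip_force: 60.0
t: 24.48
position: [0.559, -0.1576, 0.1367]
contact_force: [-0.1, -0.5, -1.7]
gripper_width: 0.339
grip_force: 60.0
```

```bash
python3 -m jog '[[[0.2,0,0,-2,0],[0.2,0,0,0,0],[0.2,0,0,0,0]]]' | grep -v rot
python3 -m jog '[[[0.2,0,0,-2,0],[0.2,0,0,0,0],[0.2,0,0,0,0]]]' | grep force;python3 -m jog '[[[0.2,0,0,-2,0],[0.2,0,0,0,0],[0.2,0,0,0,0]]]' | grep force
```

```text
t: 24.85
position: [0.5591, -0.1576, 0.1347]
contact_force: [0.0, -0.5, -2.3]
gripper_width: 0.342
grip_force: 60.0
contact_force: [0.1, -0.4, -1.2]
grip_force: 60.0
contact_force: [1.1, -0.6, -0.5]
grip_force: 60.0
```

```bash
python3 -m jog '[[[0.2,0,0,-1,0],[0.2,0,0,0,0],[0.2,0,0,0,0]]]' | grep -v rot
python3 -m jog '[[[0.2,0,0,-1,0],[0.2,0,0,0,0],[0.2,0,0,0,0]]]' | grep -v rot
```

```text
t: 25.98
position: [0.559, -0.1576, 0.1297]
contact_force: [0.1, -0.2, -1.6]
gripper_width: 0.337
grip_force: 60.0
t: 26.35
position: [0.5592, -0.1576, 0.1289]
contact_force: [0.3, -0.3, 0.1]
gripper_width: 0.34
grip_force: 60.5
```

```bash
for i in 1; do python3 -m jog '[[[0.2,0,0,-1,0],[0.2,0,0,0,0],[0.2,0,0,0,0]]]' | grep contact; done
python3 -m jog '[[[0.2,0,0,-1,0],[0.2,0,0,0,0],[0.2,0,0,0,0]]]' | grep contact
python3 -m jog '[[[0.2,0,0,-1,0],[0.2,0,0,0,0],[0.2,0,0,0,0]]]' | grep -v rot
```

```text
contact_force: [-1.6, -0.2, 5.9]
contact_force: [-4.4, 1.1, 12.0]
t: 27.48
position: [0.5597, -0.1578, 0.1283]
contact_force: [-5.2, 1.1, 17.4]
gripper_width: 0.343
grip_force: 62.8
```

Firm contact. I ease up 2 mm, release gently, back off a little and rise.

```bash
python3 -m jog '[[[0.2,0,0,2,0],[0.2,0,0,0,0],[0.36,0,0,0,0],[0.4,0,0,0,0],[0.45,0,0,0,0],[0.55,0,0,0,0],[0.65,0,0,0,0],[0.65,0,0,0,0]]]' 30| grep -v rot
python3 -m jog '[[[0.65,0,0,15,0],[0.65,0,0,25,0],[0.65,0,0,40,0],[0.65,-20,0,50,0],[0.65,-20,0,40,0],[0.65,0,0,0,0],[0.65,0,0,0,0]]]' | grep -v rot
python3 - <<'E'
from h import *
from scipy.spatial.transform import Rotation as Ro
ex=np.array([.9943,-.1063]);ey=np.array([.1063,.9943]);S=np.array([.6365,-.1845])
P=lambda x,y,z:np.r_[S+ex*x/1e3+ey*y/1e3,z/1e3]
w=save('wrist','w13');sd=save('side','side6');p=robot.observe()['position']
c=robot.calibration('wrist');R=cv2.Rodrigues(np.array(c['rvec'],float))[0]
def wp(Q):
    q=R@Q+c['tvec'];th=np.arctan2(np.hypot(*q[:2]),q[2]);e=q[:2]/np.hypot(*q[:2]);return e*th*c['fx']+[c['cx'],c['cy']]
def blobs(im,cx,cy,r,thr):
    x0,y0=max(0,int(cx-r)),max(0,int(cy-r));m=(im[y0:int(cy+r),x0:int(cx+r)].max(2)<thr).astype(np.uint8)
    n,l,st,cc=cv2.connectedComponentsWithStats(m);return [(st[k][:5]+[x0,y0,0,0,0],np.round(cc[k]+[x0,y0],1)) for k in range(1,n) if st[k,4]>30]
for n,q in(('pail block',P(-80,19,172)),('hook block',P(-13,19,255))):
    u=wp(q);v=proj('side',[q])[0];print(n,u,blobs(w,*u,40,110));print('  side',v,blobs(sd,*v,14,90))
E
```

```text
t: 28.48
position: [0.559, -0.1576, 0.1276]
contact_force: [0.3, -0.4, 0.1]
gripper_width: 0.646
grip_force: 0.0
t: 29.35
position: [0.519, -0.1574, 0.2981]
contact_force: [1.4, 0.6, -0.9]
gripper_width: 0.656
grip_force: 0.0
pail block [326.25168573 267.86859627] [(array([350, 227,   4,  21,  51]), array([351.4, 236.4])), (array([ 300,  251,   53,   31, 1119]), array([325.7, 266.1])), (array([297, 256,  10,   5,  50]), array([301.5, 258. ]))]
  side [286.3 174.6] [(array([282, 168,   9,  13,  86]), array([286. , 173.7]))]
hook block [327.27172072 392.12429898] [(array([ 287,  362,   80,   70, 4517]), array([326.5, 401.7])), (array([350, 362,  13,   7,  62]), array([354.7, 365.8])), (array([287, 365,  17,   7,  92]), array([295. , 367.6]))]
  side [267.4 170.1] [(array([263, 162,  11,  16, 135]), array([268. , 169.2]))]
```

The pail block sits where a hung pail's must (within 2 px in both views). I retreat, let it settle, and check for stillness.

```bash
python3 -m jog '[[[0.65,-15,20,30,0],[0.65,-20,50,20,0],[0.65,-10,55,0,0],[0.65,0,55,0,0],[0.65,0,55,0,0],[0.65,0,30,0,0],[0.65,0,0,0,0],[0.65,0,0,0,0],[0.65,0,0,0,0],[0.65,0,0,0,0],[0.65,0,0,0,0],[0.65,0,0,0,0]]]' | grep -v rot
cat > fin.py <<'E'
from h import *
import sys
k=sys.argv[1]; t=save('top','topF'+k);s=save('side','sideF'+k)
ex=np.array([.9943,-.1063]);ey=np.array([.1063,.9943]);S=np.array([.6365,-.1845])
def bl(im,cx,cy,r,thr):
    x0,y0=int(cx-r),int(cy-r);m=(im[y0:int(cy+r),x0:int(cx+r)].max(2)<thr).astype(np.uint8)
    n,l,st,cc=cv2.connectedComponentsWithStats(m);j=1+np.argmax(st[1:,4]);return cc[j]+[x0,y0]
for n,q in(('pail',(-80,19,172)),('hook',(-13,19,255))):
    W=np.r_[S+ex*q[0]/1e3+ey*q[1]/1e3,q[2]/1e3];a=bl(t,*proj('top',[W])[0],12,95);b=bl(s,*proj('side',[W])[0],14,90)
    P,e=tri(('top',*a),('side',*b));d=P[:2]-S;print(n,a,b,P,e,'stand',d@ex,d@ey)
E
python3 fin.py 1; python3 -m jog '[[[0.65,0,0,0,0],[0.65,0,0,0,0],[0.65,0,0,0,0]]]' >/dev/null; python3 fin.py 2
python3 - <<'E'
import cv2
a=[cv2.imread(f'pics/sideF{i}.png').astype(int) for i in(1,2)];d=abs(a[0]-a[1])[120:270,230:330].max(2);print('motion px>25:',(d>25).sum(),d.max())
E
```

```text
t: 30.95
position: [0.474, 0.1072, 0.3478]
contact_force: [0.1, -0.4, -0.0]
gripper_width: 0.649
grip_force: 0.0
pail [377.20987654 237.48148148] [285.97402597 173.76623377] [ 0.5587 -0.1632  0.1712] 0.007 stand -0.07962072999999997 0.012908449999999986
hook [380.56321839 212.28735632] [267.91538462 169.3       ] [ 0.6212 -0.1676  0.2515] 0.0016 stand -0.01700925999999998 0.01517728
pail [377.20987654 237.48148148] [285.97402597 173.76623377] [ 0.5587 -0.1632  0.1712] 0.007 stand -0.07962072999999997 0.012908449999999986
hook [380.60465116 212.3372093 ] [267.91538462 169.3       ] [ 0.6211 -0.1677  0.2513] 0.0016 stand -0.01709805999999997 0.015067220000000011
motion px>25: 0 8
```

Pail hangs still at about 20 mm height, hook in place, robot clear. I hand it in.

```bash
python3 -c "
from bench import robot
print(robot.close_job())"
```

```text
the job is handed in; nothing more can be done
None
```

Job handed in, no verdict shown: the S-hook hangs on the upper bar, tip towards the robot, with the shallow pail hung still from its lower curl about 20 mm above the bench, the robot clear and the deep pail never approached.

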